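Vent the waste-toner canister

TASK

The waste-toner canister has just been topped up and must be vented before it is locked. Lift its blue bayonet lid up and off the hook of the lid stand, set it into the canister's neck with the lid's white pointers at the white marks, press it fully home, and then turn it clockwise to the green vent mark, halfway to the red lock mark. Never turn it over the click into the lock; the vent springs shut if the lid is let go, so finish while still gripping the lid at the green mark, and leave the things round about where they lie.

Things in the scene. Friction and masses are not known exactly. Their poses are not given: they have to be found in the camera images.
- lid: Loose blue bayonet lid, 160 g, hung level on the stand's hook. Origin: centre of its flange's underside, z up. Flange 84 mm across, 7 mm thick; below it a dark plug 56 mm across down to z -19 mm, with lugs at +y and -y: 11 mm wide, out to 36 mm from the axis, z -8 to -16 mm, tapered below. White pointers on the flange at +y and -y. Same after half a turn.
- lid_handle (a point): Grip height on the lid's axis, 33 mm above its origin, axes as the lid's. Stirrup handle in the y-z plane: two flat upright legs, 12 mm thick along x, outer faces parallel and 48 mm apart along y, from the flange's top (26 mm below this point) to 16 mm above it; grip from above, a finger outside each leg. They carry an arched round bar, 10 mm thick, top 28 mm above this point.
- canister: Grey round waste-toner canister with white and teal label, fixed on the worktop, 122 mm across, 112 mm high, with a black knurled collar 100 mm across on top, open at the neck; origin at the centre of its foot, z up.
- neck (a point): Centre of the mouth at the collar's top; the lid's origin comes here when fully home (2 mm play up). Round hole 60 mm across with slots at +y and -y, 20 mm wide, out to 38 mm from the axis, marked by white bars. Under the 6 mm lip the lugs turn freely, clockwise from above. Same after half a turn. With lugs not in the slots the lid stands about 16 mm too high.
- vent_line (a point): Same point as the neck, but the y axis runs through the two green vent marks on the collar, 0.70 rad (40 degrees) clockwise from the neck's y axis, seen from above. The red lock marks are 1.40 rad (80 degrees) clockwise from the neck's y axis.
- vent_ring (a joint): Sprung ring in the neck that the lugs push round clockwise; rad, 0 at rest. After about 0.15 rad of free play it follows the lid: about 0.55 at the green mark, where its spring turns the lid back with 0.2 N m. From about 0.75 sprung rollers resist; past 1.0 they click the lid into the lock, which must not happen.
- stand: Fixed lid stand: black round dust tray, 122 mm across, with a steel rod 8 mm thick rising 66 mm to +x of its origin to 204 mm height and bending over into a hook above the tray's centre; the hook's open end points to -x of the stand. Origin at the tray's centre on the worktop.
- hook (a point): Top of the rod at the hook's dip, 189 mm above the worktop, where the lid's arched bar rests; axes as the stand's. The blunt tip is 27 mm to -x, 13 mm higher. Lift the lid 13 to 34 mm (22 is best; higher, its flange meets the rod from below), then draw it level to -x of the stand; after 85 mm it is clear to rise.
- sticky_yellow: Loose bystander: block of yellow sticky notes, 50 x 50 x 24 mm; origin at the centre of its underside.
- marker_blue: Loose bystander: marker pen with blue cap, 132 mm long, 17 mm thick, lying; origin at the centre of its underside.
- bulldog_clip_2: Loose bystander: red spring clip, 43 x 41 x 17 mm; origin at the centre of its underside.
- eraser: Loose bystander: pink eraser, 44 x 20 x 12 mm; origin at the centre of its underside.

How it is judged:
By the outcome, as a careful person would: the job done as asked, in the order asked, and still so for the second after the job is handed in, while the arm keeps its last pose, push and grip.
It also fails if it takes over 48 s, if anything falls off the work surface, if the arm or the gripper's body presses on something with over 40 N, if the wrist force passes 120 N, or if a joint passes its speed limit or range.

ROBOT

A 6-joint arm with a two-finger parallel gripper is mounted at the origin on a cart in front of the work surface, level with it; the furniture and walls round the work are solid. World frame = base frame: x ahead of the robot, y to its left, z up, the work surface at z = 0. Lengths are in m, angles in rad, forces in N, time in s.
With the tool pointing down it reaches from about 0.375 to 0.9 m from the base axis. Payload 3.1 kg.
Tool frame: the origin (TCP) lies on the centre line of the jaws, within the pads' length; the fingertips stand 22 mm ahead of it and the grasp point (between the pads) lies 3 mm ahead of it; z points along the fingers, y is the line along which they close (so a half turn about z gives the same grasp; the last joint's range is limited). The gripper opens to 85 mm and grips with 20 to 120 N. Pads are 22 mm wide; open, the fingers measure 114 mm over their backs; the gripper's body (76 mm by 85 mm) begins 54 mm behind the grasp point. The pads swing forward as they close: fully open they stand 13 mm farther back than shut.
Start: joints at [-1.476, 0.527, 1.433, -0, 1.181, -0.178], TCP at [0.169, -0.602, 0.253] pointing down, gripper open.
Joint ranges: [-3.08, 3.08], [-0.75, 2.2], [0.22, 2.44], [-1.43, 4.57], [0, 2.65], [-2.85, 2.85]. Speed limits (rad/s): [2.79, 2.79, 3.14, 3.14, 3.14, 3.14].

INTERFACE

Orientations are given as a 3x3 rotation matrix whose columns are the frame's x, y, z axes.
In Python, from plant import bot gives the robot as it stands. The module is installed in compiled form; this text tells all that it offers.
- The arm moves only by the shell command python3 -m creep 'ROWS' [OPENING] [FORCE]. ROWS is JSON, a list of rows, each a list of 2 entries, a list of its own where there are three numbers: the shift along the tool's x, y, z in m, then the turn, a rotation vector about the tool's x, y, z in degrees. In form: [[[x, y, z], [wx, wy, wz]], ...]. A call has 1 to 20 rows; each row is the pose to reach, as a shift and turn from the pose commanded when the call began, along the tool's axes at that moment; what a row does not reach only later rows make up. A row lasts 1/8 s, in which the tool goes at most 62.5 mm and 10.7 degrees, less where a joint would pass 70% of its speed; a pose out of reach is approached as far as the arm can. A call with a gripper value outside its range is refused whole. OPENING is the opening, from 0 (shut) to 1 (fully open), set as the call begins (- or left out, the last holds). The fingers move at their own pace and stop on an object; FORCE is the grip in N (left out, the last holds). Time passes only in rows, so rows that repeat a pose let the fingers close. It gives the time, the measured TCP pose, the force, the opening and the grip force at its end, in the units of the state.
- bot.sense(): the state, without advancing time (a new reading comes with each control period).
- bot.camera(name): name is "scene" or "top" or "wrist"; returns a dict with "image" (480x640x3 uint8, red, green, blue), "z_map" (480x640 float32, m along the optical axis (not along the pixel's ray), 0 where there is no reading), "vertical_fov" (degrees; the focal length in pixels is half the picture's height over the tangent of half this angle, whatever the lens; pixels are square), "cx", "cy" (the principal point, pixels), "xyz" and "orientation" of the camera in the world; the wrist camera has in their place "tool_from_camera" (4x4, takes a point from camera to tool coordinates, whose origin is the TCP and whose axes are the flange's). Camera axes: x right, y down, z forward; pixel columns grow to the right and rows downward; lengths in m; the calibration is good to about 2 mm. A picture is of the moment at which its call begins: read the wrist's pose just before it.
- bot.hand_in(): hands the job in; it is judged then, once.
The state is a dict: "time_s": time; "joint_positions": joint angles; "qd": joint speeds; "joint_torque": joint torques, N m; "tcp_pos": TCP position; "tool_rot": TCP orientation; "force": force on the tool from outside, world axes, zero at the start; "torque": the same for the moment, N m; "opening": finger opening in m; "gripper_force": force on a finger pad.
Only numpy, scipy, OpenCV 4.12 (cv2) and the standard library are available. Lean on these libraries where they do the work, as an engineer would, in place of code of your own. Each camera call takes 0.05 s, during which the arm holds its last target. There are 200 camera calls.

## Working session

There is one attempt and no reset: what is moved stays moved. The work goes in short steps, Python scripts to look and compute and a shell command to move; the robot and the scene stay as the last step left them, time stands still between calls to the robot, and variables do not carry over. Pictures are saved under pics/ and viewed, at most 10 in all, crops included, and the job is handed in when it is done.

```bash
mkdir -p pics
cat > h.py <<'E'
import numpy as np, cv2
from plant import bot
def cam(n):
    s=bot.sense(); c=bot.camera(n)
    f=240/np.tan(np.radians(c["vertical_fov"]/2))
    if n=="wrist":
        T=np.eye(4);T[:3,:3]=s["tool_rot"];T[:3,3]=s["tcp_pos"]
        M=T@np.array(c["tool_from_camera"])
    else:
        M=np.eye(4);M[:3,:3]=c["orientation"];M[:3,3]=c["xyz"]
    v,u=np.mgrid[:480,:640]; z=c["z_map"]
    P=np.stack([(u-c["cx"])/f*z,(v-c["cy"])/f*z,z],-1)@M[:3,:3].T+M[:3,3]
    return c["image"],P,z,M,f,c["cx"],c["cy"]
def save(n,im): cv2.imwrite(f"pics/{n}.png",im[:,:,::-1])
E
python3 - <<'E'
from h import *
import pickle
d={}
for n in ["top","scene"]:
    d[n]=cam(n); save(n,d[n][0]); print(n,d[n][3].round(3).tolist(),d[n][4])
pickle.dump(d,open("d.pkl","wb"))
s=bot.sense(); print(s["tool_rot"],s["tcp_pos"],s["time_s"],s["opening"])
E
```

```text
top [[0.139, -0.963, 0.229, 0.323], [-0.99, -0.134, 0.036, -0.097], [-0.004, -0.232, -0.973, 1.183], [0.0, 0.0, 0.0, 1.0]] 585.2770485282329
scene [[0.902, -0.306, 0.303, 0.242], [-0.431, -0.659, 0.617, -0.754], [0.011, -0.687, -0.726, 0.911], [0.0, 0.0, 0.0, 1.0]] 585.7616996023474
[[ 9.62759959e-01  2.70357583e-01 -1.97584513e-04]
 [ 2.70357448e-01 -9.62758057e-01  1.94260066e-03]
 [ 3.34970737e-04 -1.92367658e-03 -9.99998094e-01]] [ 0.16894315 -0.60110498  0.25244458] 0.1 0.0852529423484368
```

View pics/top.png

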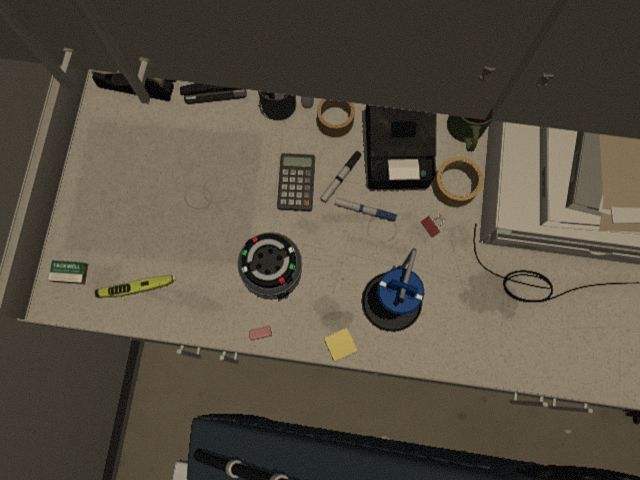

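View pics/scene.png

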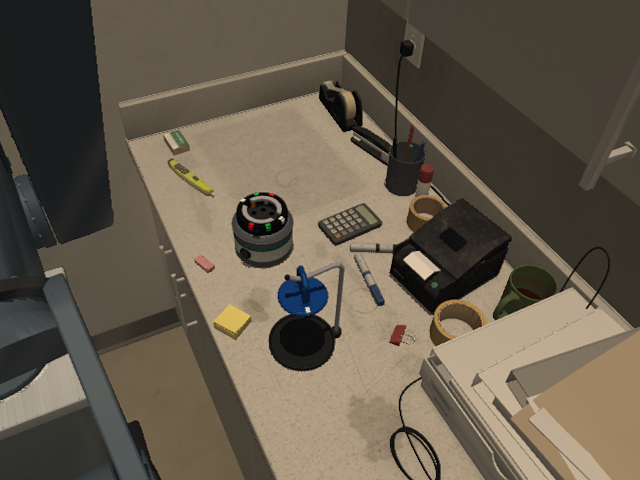

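Run:
```python
from h import *
import pickle
d=pickle.load(open("d.pkl","rb"))
np.set_printoptions(precision=4,suppress=True)
def ray(D,u,v,z):
    im,P,zz,M,f,cx,cy=D
    r=M[:3,:3]@np.array([(u-cx)/f,(v-cy)/f,1]); return M[:3,3]+r*(z-M[2,3])/r[2]
for n,(x0,y0,x1,y1) in dict(top=(225,220,435,340),scene=(220,170,400,375)).items():
    im,P=d[n][:2]
    h=cv2.cvtColor(im,cv2.COLOR_RGB2HSV).astype(int)
    box=np.zeros(im.shape[:2],bool);box[y0:y1,x0:x1]=1
    Z=P[...,2]
    print(n)
    H,S,V=h[...,0],h[...,1],h[...,2]
    blue=(H>100)&(H<125)&(S>150)&box&(V>50)
    fl=blue&(abs(Z-.145)<.008)
    print("blue flange",fl.sum(),np.median(Z[fl]))
    cs,_=cv2.findContours(fl.astype(np.uint8),0,1); c=max(cs,key=cv2.contourArea)
    pts=np.array([ray(d[n],u,v,.145)[:2] for u,v in c[:,0]])
    (a,b),r=cv2.minEnclosingCircle((pts*1000).astype(np.float32)); print(" circ",a,b,r)
    masks=dict(white=(S<60)&(V>125),green=(H>45)&(H<85)&(S>110)&(V>70),red=((H<8)|(H>172))&(S>130)&(V>70))
    for k,m in masks.items():
        q,lab,st,ce=cv2.connectedComponentsWithStats((m&box&(Z>.08)).astype(np.uint8))
        for i in range(1,q):
            if st[i,4]>=4: print(k,st[i,4],ce[i],np.median(P[lab==i],0))
    # stand rod
    m=box&(Z>.195)&(Z<.22); print("z>.195",m.sum(),P[m].min(0),P[m].max(0))
    c3=P[250:251,270] if n=='top' else None
    # collar top ring height
    m=box&(Z>.09)&(Z<.135)&(P[...,1]>-.13 if False else True)
    if n=='top': m&=np.arange(640)[None]<320
    else: m&=np.arange(480)[:,None]<265
    hh,e=np.histogram(Z[m],bins=np.arange(.09,.137,.002)); print(hh,e[hh.argmax()])
    save(n+"c",cv2.resize(im[y0:y1,x0:x1],None,fx=3.5 if n=='top' else 2.9,fy=3.5 if n=='top' else 2.9,interpolation=cv2.INTER_CUBIC))
```

```text
top
blue flange 949 0.14640844316488089
 circ 505.31341552734375 -214.6878662109375 40.43275451660156
white 176 [262.5284 246.6648] [0.5703 0.0496 0.1125]
white 19 [290.7895 249.3158] [ 0.5676 -0.0078  0.1127]
white 184 [273.3641 271.2826] [0.5155 0.0132 0.1129]
white 18 [244.4444 268.7222] [0.518  0.0713 0.1125]
white 5 [408.4 271. ] [ 0.538  -0.2204  0.1964]
white 26 [382.5769 283.5   ] [ 0.5195 -0.1832  0.1477]
white 25 [418.68 296.56] [ 0.5052 -0.25    0.1472]
green 23 [244.087  252.2174] [0.5497 0.078  0.1132]
green 28 [291.7143 266.1786] [ 0.5359 -0.0147  0.1119]
red 22 [254.7273 239.    ] [0.5779 0.0627 0.1125]
red 31 [281.2258 279.9677] [0.5066 0.0007 0.1137]
z>.195 253 [ 0.4809 -0.2354  0.195 ] [ 0.578  -0.1951  0.2086]
[375 217  78  13  14  18  27  37  47 133 369 507 300  59   5   0   0   0
   0   0   0   0   0] 0.11200000000000002
scene
blue flange 1134 0.14452288953366382
 circ 506.547607421875 -220.274658203125 41.48453903198242
white 125 [269.416 201.28 ] [0.5669 0.0495 0.111 ]
white 13 [242.3846 199.8462] [0.5132 0.0717 0.1122]
white 128 [253.5781 216.2656] [0.5114 0.015  0.1109]
white 16 [281.3125 218.375 ] [ 0.5626 -0.0092  0.1106]
white 112 [322.7411 268.6161] [ 0.5414 -0.2215  0.1969]
white 18 [295.2778 276.6111] [ 0.4977 -0.2147  0.1913]
white 22 [307.0909 309.4545] [ 0.501  -0.25    0.1456]
green 13 [256.     193.6154] [0.5456 0.0779 0.1107]
green 30 [267.6 226.3] [ 0.5311 -0.0173  0.1103]
red 16 [271.625 194.25 ] [0.5724 0.0624 0.1121]
red 32 [250.5625 225.4062] [ 0.502  -0.0006  0.1098]
z>.195 190 [ 0.4792 -0.2318  0.1951] [ 0.5751 -0.2076  0.2052]
[145  75  43  52  49  40  55  73  84 241 434 223  20   1   0   0   0   0
   0   0   0   0   0] 0.11000000000000001
```

View pics/topc.png

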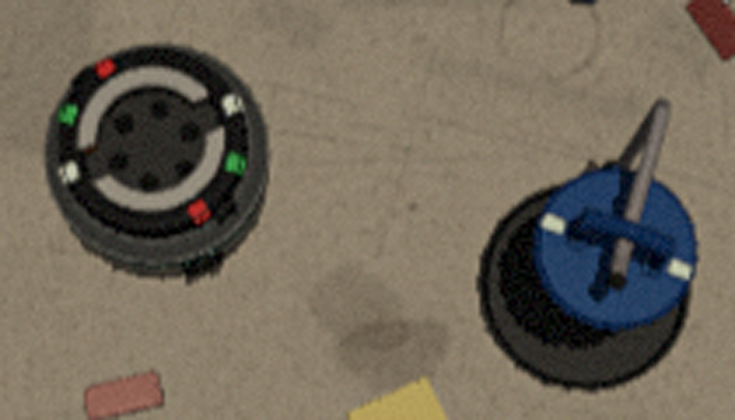

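View pics/scenec.png

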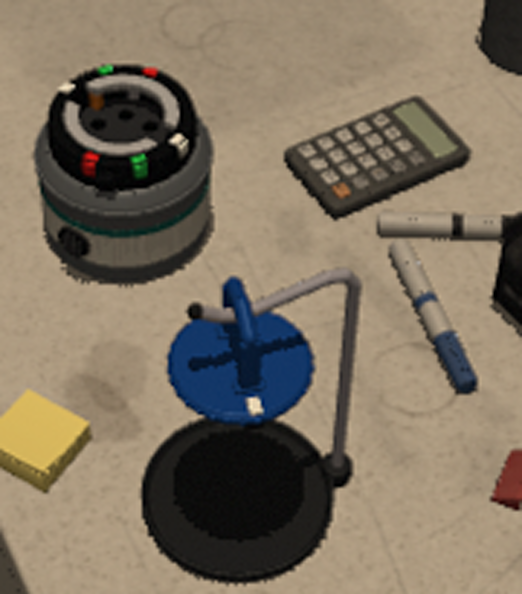

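The top crop shows the canister's white marks at about (244,269) and (291,249) in the full image. The lid's pointers are at (383,284) and (419,297), and the hook opens toward the robot. The scene crop confirms the lid hangs from the hook and the path out towards the robot is free.

Run:
```python
from h import *
import pickle
np.set_printoptions(precision=4,suppress=True)
d=pickle.load(open("d.pkl","rb"))
for n,(x0,y0,x1,y1) in dict(top=(360,230,435,320),scene=(270,255,360,320)).items():
    im,P=d[n][:2]; h=cv2.cvtColor(im,cv2.COLOR_RGB2HSV)
    m=np.zeros(im.shape[:2],bool);m[y0:y1,x0:x1]=1
    m&=(P[...,2]>.186)&(P[...,2]<.215)&(h[...,1]<110)
    q=P[m]; l=cv2.fitLine((q[:,:2]*1000).astype(np.float32),cv2.DIST_HUBER,0,.01,.01).ravel()
    t=(q[:,:2]-l[2:]/1000)@l[:2]; print(n,m.sum(),l,np.degrees(np.arctan2(l[1],l[0])),t.min(),t.max(),l[2:]+l[:2]*t.min()*1000,l[2:]+l[:2]*t.max()*1000)
    b=(h[...,0]>100)&(h[...,0]<125)&(h[...,1]>120)&(P[...,2]>.16)&(P[...,2]<.21)
    q=P[b]; l=cv2.fitLine((q[:,:2]*1000).astype(np.float32),cv2.DIST_HUBER,0,.01,.01).ravel(); print('bar',b.sum(),l,np.degrees(np.arctan2(l[1],l[0])),q[:,2].max())
c=bot.camera("wrist"); print(np.array(c["tool_from_camera"]),c["vertical_fov"])
s=bot.sense();R=np.array(s["tool_rot"]);p=np.array(s["tcp_pos"])
for t in [(.46,.0315,.30),(.51,-.217,.32)]: print(R.T@(np.array(t)-p))
```

```text
top 231 [   0.9894   -0.1452  533.143  -219.8015] -8.351285 -0.05128651981701366 0.048368660256538014 [ 482.4003 -212.3526] [ 580.9988 -226.8267]
bar 197 [   0.2197    0.9756  510.3413 -215.9874] 77.31017 0.20380268881704833
scene 300 [   0.9882   -0.1529  530.7035 -221.335 ] -8.792145 -0.05204425224869551 0.0483245329123244 [ 479.2708 -213.38  ] [ 578.4602 -228.7214]
bar 229 [   0.1343    0.9909  506.0856 -224.977 ] 82.280624 0.20075463968519935
[[-0.0009 -0.9623 -0.2721  0.0686]
 [ 1.     -0.001   0.0001 -0.0002]
 [-0.0004 -0.2721  0.9623 -0.1214]
 [ 0.      0.      0.      1.    ]] 67.24200519337784
[ 0.4513 -0.5305 -0.0464]
[ 0.4322 -0.2778 -0.0669]
```

```bash
python3 -m creep '[[[0.02,-0.02,-0.03],[0,0,2]],[[0.06,-0.06,-0.047],[0,0,6]],[[0.1,-0.1,-0.047],[0,0,10]],[[0.14,-0.14,-0.047],[0,0,14]],[[0.18,-0.18,-0.047],[0,0,18]],[[0.22,-0.22,-0.047],[0,0,22]],[[0.26,-0.26,-0.047],[0,0,26]],[[0.3,-0.3,-0.047],[0,0,28]],[[0.34,-0.34,-0.047],[0,0,28]],[[0.38,-0.38,-0.047],[0,0,28]],[[0.42,-0.42,-0.047],[0,0,28]],[[0.46,-0.46,-0.047],[0,0,28]],[[0.5,-0.49,-0.047],[0,0,28]],[[0.518,-0.51,-0.047],[0,0,28]],[[0.518,-0.51,-0.047],[0,0,28]],[[0.518,-0.51,-0.047],[0,0,28]]]' 1
python3 - <<'E'
from h import *
D=cam("wrist"); import pickle; pickle.dump(D,open("w1.pkl","wb")); save("w1",D[0]); print(bot.sense()["tcp_pos"])
E
```

```text
time_s: 2.15
tcp_pos: [0.5292, 0.0289, 0.3]
tool_rot: [[0.977, -0.213, -0.001], [-0.213, -0.977, -0.0], [-0.001, 0.001, -1.0]]
force: [0.3, -0.1, -0.2]
opening: 0.0854
gripper_force: 0.0
[0.5291621 0.0285611 0.3001159]
```

View pics/w1.png

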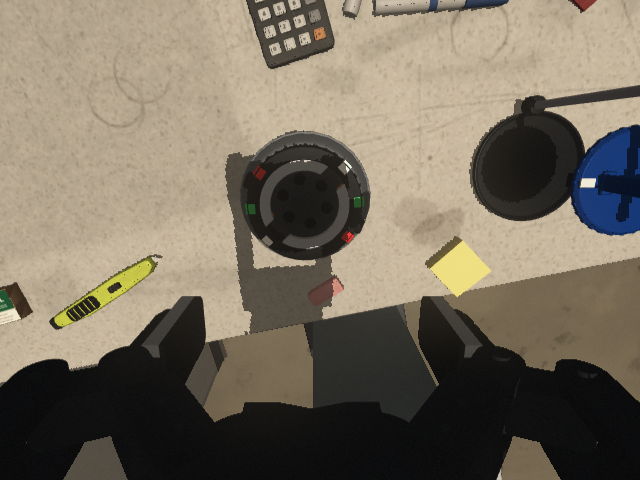

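The wrist view shows the canister centred at about (305,202). Its green marks are at (251,209) and (358,202), the red ones at (260,173) and (349,237), and the white ones at (267,242) and (347,167).

```bash
cat > marks.py <<'E'
from h import *
import pickle,sys
np.set_printoptions(precision=4,suppress=True)
def ray(D,u,v,z):
    im,P,zz,M,f,cx,cy=D
    r=M[:3,:3]@np.array([(u-cx)/f,(v-cy)/f,1]); return M[:3,3]+r*(z-M[2,3])/r[2]
def marks(D,box,zp,zmin,zmax):
    im,P=D[:2]; x0,y0,x1,y1=box
    h=cv2.cvtColor(im,cv2.COLOR_RGB2HSV).astype(int);H,S,V=h[...,0],h[...,1],h[...,2]
    b=np.zeros(im.shape[:2],bool);b[y0:y1,x0:x1]=1
    b&=(P[...,2]>zmin)&(P[...,2]<zmax)
    for k,m in dict(white=(S<60)&(V>125),green=(H>45)&(H<85)&(S>110)&(V>50),red=((H<8)|(H>172))&(S>130)&(V>70)).items():
        q,lab,st,ce=cv2.connectedComponentsWithStats((m&b).astype(np.uint8))
        L=[i for i in range(1,q) if st[i,4]>=10]
        for i in L: print(k,st[i,4],ce[i],ray(D,*ce[i],zp)[:2],np.median(P[lab==i][:,2]))
        if len(L)==2:
            a,c=[ray(D,*ce[i],zp)[:2] for i in L]; e=c-a
            print("  mid",(a+c)/2,"len",np.hypot(*e),"deg",np.degrees(np.arctan2(e[1],e[0])))
def circ(D,m,zp):
    cs,_=cv2.findContours(m.astype(np.uint8),0,1); c=max(cs,key=cv2.contourArea)
    p=np.array([ray(D,u,v,zp)[:2] for u,v in cv2.convexHull(c)[:,0]])*1000
    A=np.c_[2*p,np.ones(len(p))]; s=np.linalg.lstsq(A,(p**2).sum(1),rcond=None)[0]
    print("circle",s[:2],np.sqrt(s[2]+s[0]**2+s[1]**2))
E
python3 - <<'E'
from marks import *
D=pickle.load(open("w1.pkl","rb"))
marks(D,(235,130,380,270),.112,.1,.125)
P=D[1]
m=(P[...,2]>.107)&(P[...,2]<.117); m[:,:235]=0;m[:,380:]=0;m[270:]=0; circ(D,m,.112)
d=pickle.load(open("d.pkl","rb"))
for n,b in (("top",(225,220,320,310)),("scene",(220,170,300,265))): print(n);marks(d[n],b,.112,.1,.125)
for n,b in (("top",(360,260,435,320)),("scene",(270,255,340,330))): print(n);marks(d[n],b,.145,.135,.155)
s=bot.sense();R=np.array(s["tool_rot"]);p=np.array(s["tcp_pos"])
print(R.T@(np.array((.505,-.217,.35))-p))
E
```

```text
white 10 [306.4 160.3] [0.5782 0.0224] 0.11293863048656341
white 43 [347.3488 165.8372] [ 0.5664 -0.0103] 0.11162018597556117
  mid [0.5723 0.006 ] len 0.034787988391305945 deg -109.91466190667997
green 71 [356.9718 201.5775] [ 0.5347 -0.0128] 0.11331002585874356
green 18 [362.5 200.5] [ 0.5346 -0.0176] 0.11098168152867408
green 18 [245.8333 207.9444] [0.5499 0.0827] 0.1112596412191929
green 69 [251.3478 208.4783] [0.5484 0.0781] 0.11313807014856142
red 97 [259.0103 172.6289] [0.5768 0.0638] 0.11312638887062215
red 89 [347.1685 236.2809] [0.5059 0.0014] 0.11290700257543007
  mid [0.5413 0.0326] len 0.09449475658542979 deg -138.66256514875423
circle [541.8977  32.4525] 50.7223439747185
top
white 176 [262.5284 246.6648] [0.5651 0.0454] 0.11252361620505347
white 19 [290.7895 249.3158] [ 0.5673 -0.0081] 0.11266361202496689
white 181 [273.2873 271.337 ] [0.5211 0.0179] 0.11293760391821905
white 17 [244.5882 268.7647] [0.5185 0.0718] 0.11258447921118697
green 25 [244.04 252.24] [0.5496 0.0781] 0.112455913979574
green 31 [291.5484 266.2258] [ 0.5354 -0.0143] 0.1119787634822611
  mid [0.5425
[... 520 characters left out ...]
green 15 [255.6667 193.7333] [0.5446 0.0765] 0.11068634974360692
green 36 [267.8333 226.3611] [ 0.5304 -0.019 ] 0.10917364626094928
  mid [0.5375 0.0287] len 0.09659765237182164 deg -98.46886273044552
red 16 [271.625 194.25 ] [0.5732 0.0616] 0.11211366105101384
red 31 [250.5806 225.2903] [ 0.5015 -0.0025] 0.10990284572587805
  mid [0.5374 0.0295] len 0.09615331065084666 deg -138.23031576793377
top
white 26 [382.5769 283.5   ] [ 0.5201 -0.1836] 0.1477449210893622
white 25 [418.68 296.56] [ 0.5055 -0.2501] 0.14715349828227553
  mid [ 0.5128 -0.2169] len 0.06811158806404308 deg -102.37578395517554
scene
white 22 [307.0909 309.4545] [ 0.5016 -0.2495] 0.14555032566729215
[ 0.0289  0.2451 -0.0498]
```

```bash
python3 -m creep '[[[0.005,0.04,-0.02],[0,0,0]],[[0.015,0.09,-0.02],[0,0,0]],[[0.02,0.14,-0.02],[0,0,0]],[[0.025,0.19,-0.02],[0,0,0]],[[0.029,0.23,-0.02],[0,0,0]],[[0.029,0.245,-0.02],[0,0,0]],[[0.029,0.245,-0.02],[0,0,0]]]' 1
python3 - <<'E'
from marks import *
D=cam("wrist"); pickle.dump(D,open("w2.pkl","wb")); save("w2",D[0]); print(bot.sense()["tcp_pos"],bot.sense()["tool_rot"])
im,P=D[:2]; marks(D,(150,60,500,320),.145,.135,.155)
h=cv2.cvtColor(im,cv2.COLOR_RGB2HSV).astype(int)
b=(h[...,0]>100)&(h[...,0]<125)&(h[...,1]>120)
f=(P[...,2]>.138)&(P[...,2]<.152); circ(D,f,.145)
q=P[b&(P[...,2]>.16)&(P[...,2]<.21)]; print(len(q),np.median(q,0),q[:,2].max())
r=P[(~b)&(P[...,2]>.186)&(P[...,2]<.215)&(h[...,1]<110)]
l=cv2.fitLine((r[:,:2]*1000).astype(np.float32),cv2.DIST_HUBER,0,.01,.01).ravel(); print(len(r),l,np.degrees(np.arctan2(l[1],l[0])),r.min(0),r.max(0))
E
```

```text
time_s: 3.08
tcp_pos: [0.5051, -0.217, 0.3202]
tool_rot: [[0.976, -0.216, -0.0], [-0.216, -0.976, 0.001], [-0.001, -0.001, -1.0]]
force: [-0.5, -1.1, 0.3]
opening: 0.0854
gripper_force: 0.0
[ 0.5053 -0.2159  0.3202] [[ 0.9767 -0.2145 -0.0004]
 [-0.2145 -0.9767  0.0012]
 [-0.0006 -0.0011 -1.    ]]
circle [ 511.2389 -218.61  ] 39.957922467804075
95 [ 0.5147 -0.2116  0.1981] 0.20177868800300425
1976 [   0.991    -0.1341  534.0421 -220.0629] -7.707826 [ 0.4816 -0.2401  0.186 ] [ 0.5809 -0.1921  0.2059]
```

View pics/w2.png

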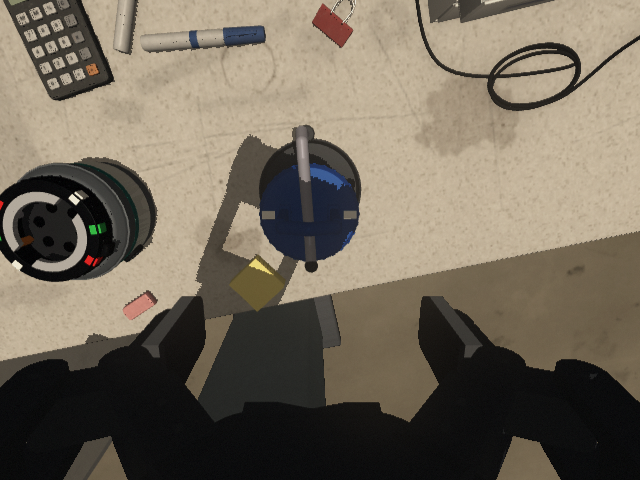

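The wrist view shows the lid's pointers at about (267,215) and (350,215). They lie level with the finger line, so the yaw already matches.

Run:
```python
from marks import *
D=pickle.load(open("w2.pkl","rb")); im,P=D[:2]; print(D[4:])
h=cv2.cvtColor(im,cv2.COLOR_RGB2HSV).astype(int)
c=[]
for x0 in (258,340):
    m=np.zeros((480,640),bool); m[205:225,x0:x0+20]=1; m&=(h[...,1]<70)&(h[...,2]>70)&(P[...,2]>.13)
    v,u=np.nonzero(m); a=ray(D,u.mean(),v.mean(),.145); c.append(a[:2]); print(m.sum(),u.mean(),v.mean(),a,np.median(P[m],0))
e=c[1]-c[0];print((c[0]+c[1])/2,np.hypot(*e),np.degrees(np.arctan2(e[1],e[0])))
b=(h[...,0]>95)&(h[...,0]<130)&(h[...,1]>110); b[:150]=0;b[270:]=0;b[:,:250]=0;b[:,370:]=0
cs,_=cv2.findContours(b.astype(np.uint8),0,1);k=max(cs,key=cv2.contourArea);print(cv2.boundingRect(k)); circ(D,b,.143)
```

```text
(np.float64(360.9419236858901), 311.48404456352705, 238.6289887963918)
109 267.61467889908255 214.69724770642202 [ 0.5185 -0.1822  0.145 ] [ 0.5188 -0.1829  0.1472]
112 350.625 214.23214285714286 [ 0.5038 -0.2502  0.145 ] [ 0.5042 -0.2498  0.1471]
[ 0.5111 -0.2162] 0.06956479921461714 -102.20737703562432
(264, 163, 87, 93)
circle [ 516.0144 -216.59  ] 37.906196955881406
```

```bash
python3 -m creep '[[[0.003,0,0.03],[0,0,0]],[[0.006,-0.0006,0.06],[0,0,0]],[[0.006,-0.0006,0.09],[0,0,0]],[[0.006,-0.0006,0.115],[0,0,0]],[[0.006,-0.0006,0.13],[0,0,0]],[[0.006,-0.0006,0.14],[0,0,0]],[[0.006,-0.0006,0.144],[0,0,0]],[[0.006,-0.0006,0.144],[0,0,0]]]' 1
python3 -m creep '[[[0,0,0],[0,0,0]],[[0,0,0],[0,0,0]],[[0,0,0],[0,0,0]],[[0,0,0],[0,0,0]],[[0,0,0],[0,0,0]],[[0,0,0],[0,0,0]],[[0,0,0],[0,0,0]],[[0,0,0],[0,0,0]]]' 0.3 60
```

```text
time_s: 4.12
tcp_pos: [0.5122, -0.2169, 0.1767]
tool_rot: [[0.977, -0.213, 0.001], [-0.213, -0.977, -0.0], [0.001, 0.0, -1.0]]
force: [0.4, -0.5, 1.2]
opening: 0.0853
gripper_force: 0.0
time_s: 5.12
tcp_pos: [0.5126, -0.217, 0.177]
tool_rot: [[0.977, -0.213, 0.002], [-0.213, -0.977, -0.001], [0.002, 0.0, -1.0]]
force: [1.1, 1.8, 5.2]
opening: 0.047
gripper_force: 61.1
```

```bash
python3 -m creep '[[[0,0,-0.003],[0,0,0]],[[0,0,-0.008],[0,0,0]],[[0,0,-0.014],[0,0,0]],[[0,0,-0.019],[0,0,0]],[[0,0,-0.022],[0,0,0]],[[0,0,-0.022],[0,0,0]],[[0,0,-0.022],[0,0,0]]]' - 80
```

```text
time_s: 6.0
tcp_pos: [0.5118, -0.2168, 0.1982]
tool_rot: [[0.977, -0.213, -0.0], [-0.213, -0.977, 0.0], [-0.0, -0.0, -1.0]]
force: [0.2, 0.2, -1.2]
opening: 0.0471
gripper_force: 82.0
```

```bash
python3 -m creep '[[[-0.006,0.0004,0],[0,0,0]],[[-0.016,0.0011,0],[0,0,0]],[[-0.028,0.0019,0],[0,0,0]],[[-0.04,0.0027,0],[0,0,0]],[[-0.052,0.0036,0],[0,0,0]],[[-0.064,0.0044,0],[0,0,0]],[[-0.076,0.0052,0],[0,0,0]],[[-0.086,0.0059,0],[0,0,0]],[[-0.092,0.0063,0],[0,0,0]],[[-0.092,0.0063,0],[0,0,0]],[[-0.092,0.0063,0],[0,0,0]]]'
```

```text
time_s: 7.38
tcp_pos: [0.4211, -0.2037, 0.1984]
tool_rot: [[0.977, -0.213, 0.001], [-0.213, -0.977, -0.001], [0.001, 0.0, -1.0]]
force: [-0.1, -0.2, -1.4]
opening: 0.0467
gripper_force: 82.0
```

```bash
python3 -m creep '[[[-0.005,-0.01,-0.003],[0,0,0]],[[-0.01,-0.03,-0.008],[0,0,0]],[[-0.01,-0.055,-0.014],[0,0,0]],[[-0.005,-0.08,-0.017],[0,0,-4]],[[0.005,-0.105,-0.017],[0,0,-9]],[[0.015,-0.13,-0.017],[0,0,-14]],[[0.025,-0.155,-0.017],[0,0,-19]],[[0.035,-0.18,-0.017],[0,0,-25]],[[0.047,-0.205,-0.017],[0,0,-31]],[[0.057,-0.23,-0.017],[0,0,-37]],[[0.065,-0.248,-0.017],[0,0,-41]],[[0.068,-0.256,-0.017],[0,0,-43.7]],[[0.068,-0.256,-0.017],[0,0,-43.7]],[[0.068,-0.256,-0.017],[0,0,-43.7]],[[0.068,-0.256,-0.017],[0,0,-43.7]]]'
python3 - <<'E'
from marks import *
print(bot.sense()["tcp_pos"],bot.sense()["tool_rot"])
ims=[]
for n in ("wrist","top","scene"):
    D=cam(n); pickle.dump(D,open("x_%s.pkl"%n,"wb")); ims.append(D[0])
t=cv2.resize(ims[1][200:320,210:330],(400,400));s=cv2.resize(ims[2][130:280,190:340],(400,400))
w=cv2.resize(ims[0],(266,200))
save("x",np.vstack([np.hstack([t,s]),np.hstack([w,np.zeros((200,534,3),np.uint8)])]))
E
```

```text
time_s: 9.25
tcp_pos: [0.5413, 0.0316, 0.2153]
tool_rot: [[0.854, 0.52, -0.001], [0.52, -0.854, -0.0], [-0.0, -0.0, -1.0]]
force: [-0.1, -0.7, -1.4]
opening: 0.047
gripper_force: 82.1
[0.5413 0.0316 0.2153] [[ 0.8544  0.5196 -0.0005]
 [ 0.5196 -0.8544 -0.0001]
 [-0.0005 -0.0002 -1.    ]]
```

View pics/x.png

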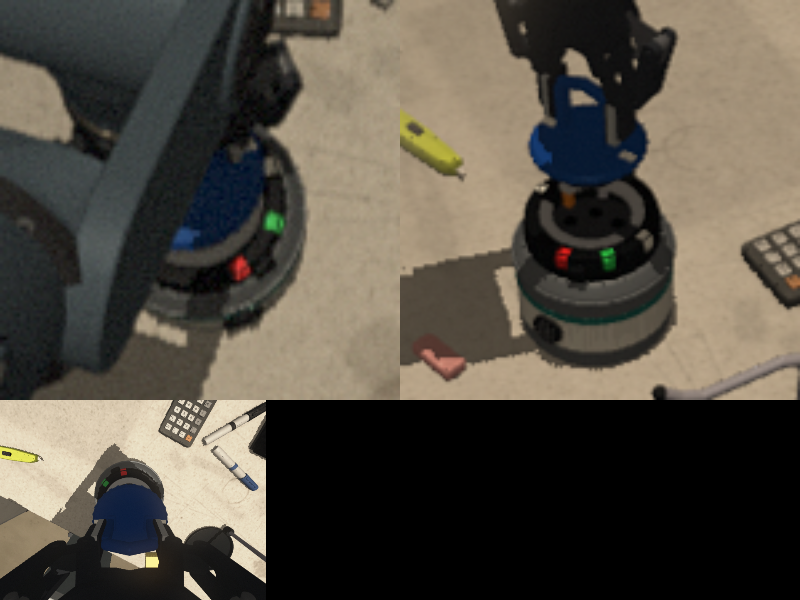

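The lid is held level above the neck, square in the fingers. I'll check its centre relative to the tool before lowering.

Run:
```python
from marks import *
s=bot.sense();R=np.array(s["tool_rot"]);p=np.array(s["tcp_pos"])
for n in ("wrist","scene"):
    D=pickle.load(open("x_%s.pkl"%n,"rb")); im,P=D[:2]
    h=cv2.cvtColor(im,cv2.COLOR_RGB2HSV).astype(int)
    b=(h[...,0]>95)&(h[...,0]<130)&(h[...,1]>110)&(P[...,2]>.15)
    near=np.hypot(P[...,0]-p[0],P[...,1]-p[1])<.06; b&=near
    f=b&(P[...,2]<.2); print(n,b.sum(),np.median(P[...,2][f]), np.percentile(P[...,2][b],[1,99]))
    # points on the visible rim top: convex hull cast on flange-top plane
    for zt in (.181,.183,.185):
        cs,_=cv2.findContours(f.astype(np.uint8),0,1);c=max(cs,key=cv2.contourArea)
        q=np.array([ray(D,u,v,zt) for u,v in cv2.convexHull(c)[:,0]])
        t=(q-p)@R
        # keep well-spread rim points, solve centre with known radius 42mm
        from scipy.optimize import least_squares
        k=t[:,0]>0.0 if n=="wrist" else np.ones(len(t),bool)
        r=least_squares(lambda x:np.hypot(t[k,0]-x[0],t[k,1]-x[1])-.042,[0,0],loss="soft_l1",f_scale=.001)
        print(zt,"centre in tool",r.x*1000,"rms",np.sqrt(np.mean(r.fun**2))*1000,k.sum())
```

```text
wrist 21061 0.18460615745154962 [0.1819 0.2379]
0.181 centre in tool [-0.7975 -0.383 ] rms 1.102558041850845 20
0.183 centre in tool [-0.5224 -0.1944] rms 1.2766883391406099 20
0.185 centre in tool [-0.247  -0.0253] rms 1.4518606910717815 20
scene 994 0.18293991663709225 [0.165  0.2355]
0.181 centre in tool [-6.3749  1.5301] rms 1.425554929635805 20
0.183 centre in tool [-8.1323  3.0318] rms 1.450902985423904 20
0.185 centre in tool [-9.8863  4.5343] rms 1.4887326621854426 20
```

```bash
python3 -m creep '[[[0,0,0.01],[0,0,0]],[[0,0,0.022],[0,0,0]],[[0,0,0.033],[0,0,0]],[[0,0,0.04],[0,0,0]],[[0,0,0.043],[0,0,0]],[[0,0,0.046],[0,0,0]],[[0,0,0.048],[0,0,0]],[[0,0,0.05],[0,0,0]],[[0,0,0.05],[0,0,0]]]'
```

```text
time_s: 10.52
tcp_pos: [0.5417, 0.0322, 0.1653]
tool_rot: [[0.854, 0.521, -0.0], [0.521, -0.854, 0.0], [0.0, -0.0, -1.0]]
force: [-0.5, -0.2, -1.2]
opening: 0.0471
gripper_force: 82.1
```

```bash
python3 -m creep '[[[0,0,0.002],[0,0,0]],[[0,0,0.004],[0,0,0]],[[0,0,0.006],[0,0,0]],[[0,0,0.008],[0,0,0]],[[0,0,0.01],[0,0,0]],[[0,0,0.011],[0,0,0]],[[0,0,0.012],[0,0,0]],[[0,0,0.012],[0,0,0]]]'
```

```text
time_s: 11.52
tcp_pos: [0.5416, 0.0322, 0.1532]
tool_rot: [[0.854, 0.521, -0.0], [0.521, -0.854, 0.0], [-0.0, -0.0, -1.0]]
force: [0.3, 0.2, -1.5]
opening: 0.0466
gripper_force: 82.1
```

Free so far, so the lugs are in the slots. I'll press on home.

```bash
python3 -m creep '[[[0,0,0.001],[0,0,0]],[[0,0,0.002],[0,0,0]],[[0,0,0.003],[0,0,0]],[[0,0,0.0035],[0,0,0]],[[0,0,0.0035],[0,0,0]]]'
```

```text
time_s: 12.15
tcp_pos: [0.5418, 0.0322, 0.1508]
tool_rot: [[0.854, 0.521, 0.0], [0.521, -0.854, 0.0], [0.0, 0.0, -1.0]]
force: [-0.3, -0.3, 6.3]
opening: 0.0468
gripper_force: 83.0
```

```bash
python3 -m creep '[[[0,0,0.001],[0,0,0]],[[0,0,0.002],[0,0,0]],[[0,0,0.002],[0,0,0]]]'
```

```text
time_s: 12.52
tcp_pos: [0.5418, 0.0322, 0.1506]
tool_rot: [[0.854, 0.521, 0.001], [0.521, -0.854, 0.0], [0.001, 0.0, -1.0]]
force: [-4.0, -1.0, 17.9]
opening: 0.0465
gripper_force: 84.1
```

```bash
python3 -m creep '[[[0,0,-0.002],[0,0,0]],[[0,0,-0.002],[0,0,3]],[[0,0,-0.002],[0,0,7]],[[0,0,-0.002],[0,0,11]],[[0,0,-0.002],[0,0,15]],[[0,0,-0.002],[0,0,19]],[[0,0,-0.002],[0,0,23]],[[0,0,-0.002],[0,0,27]],[[0,0,-0.002],[0,0,31]],[[0,0,-0.002],[0,0,34]],[[0,0,-0.002],[0,0,36]],[[0,0,-0.002],[0,0,36]],[[0,0,-0.002],[0,0,36]]]' - 90
python3 - <<'E'
from marks import *
s=bot.sense(); print(s["torque"],s["force"])
E
```

```text
time_s: 14.15
tcp_pos: [0.5423, 0.0322, 0.1508]
tool_rot: [[0.997, -0.079, 0.002], [-0.079, -0.997, -0.0], [0.002, 0.0, -1.0]]
force: [-1.3, -1.1, 7.1]
opening: 0.0464
gripper_force: 93.0
[0.2975 0.2829 0.298 ] [-1.2851 -1.1258  7.0646]
```

```bash
python3 -m creep '[[[0,0,0],[0,0,2]],[[0,0,0],[0,0,4]],[[0,0,0],[0,0,4.2]],[[0,0,0],[0,0,4.2]]]'
python3 - <<'E'
from marks import *
s=bot.sense(); print(s["torque"],s["tool_rot"])
ims=[]
for n in ("wrist","top","scene"):
    D=cam(n); pickle.dump(D,open("y_%s.pkl"%n,"wb")); ims.append(D[0])
s=cv2.resize(ims[2][140:270,200:330],(400,400),interpolation=cv2.INTER_CUBIC)
w=cv2.resize(ims[0][180:480,160:460],(400,400),interpolation=cv2.INTER_CUBIC)
save("y",np.hstack([w,s]))
E
```

```text
time_s: 14.65
tcp_pos: [0.5422, 0.0321, 0.1508]
tool_rot: [[0.988, -0.151, 0.001], [-0.151, -0.988, -0.001], [0.001, 0.0, -1.0]]
force: [-1.7, -0.9, 6.5]
opening: 0.0466
gripper_force: 93.1
[0.3098 0.1895 0.4453] [[ 0.9885 -0.1515  0.0014]
 [-0.1515 -0.9885 -0.0005]
 [ 0.0015  0.0003 -1.    ]]
```

View pics/y.png

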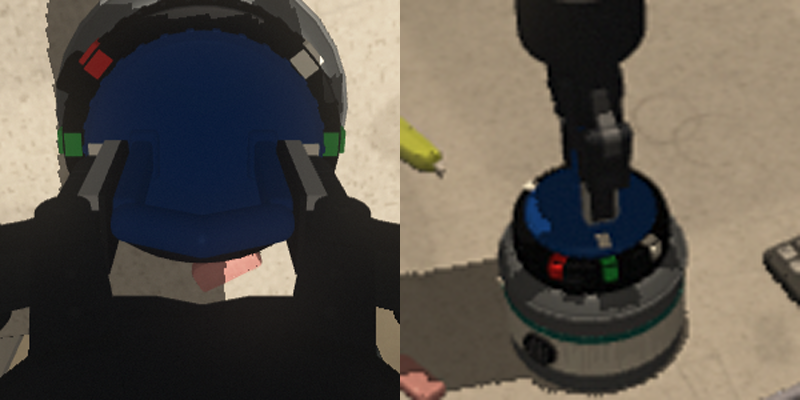

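The lid's pointers lie level with the green marks in the wrist crop: green at (72,145) and (333,143), pointers at (95,150) and (305,148). The flange sits flush on the collar. I'll check the angle numerically.

```bash
python3 -m creep '[[[0,0,0],[0,0,0]],[[0,0,0],[0,0,0]],[[0,0,0],[0,0,0]],[[0,0,0],[0,0,0]]]'
python3 - <<'E'
from marks import *
s=bot.sense(); R=np.array(s["tool_rot"]); print(s["torque"],"yaw",np.degrees(np.arctan2(R[1,1],R[0,1])))
D=cam("wrist"); im,P=D[:2]
h=cv2.cvtColor(im,cv2.COLOR_RGB2HSV).astype(int);H,S,V=h[...,0],h[...,1],h[...,2]
for k,m,z in (("green",(H>45)&(H<85)&(S>110)&(V>50),.112),("white",(S<60)&(V>100),.119)):
    m=m.copy(); m[:265]=0;m[320:]=0;m[:,:195]=0;m[:,430:]=0; m&=(abs(P[...,2]-z)<.006)
    q,lab,st,ce=cv2.connectedComponentsWithStats(m.astype(np.uint8))
    L=sorted([i for i in range(1,q) if st[i,4]>20],key=lambda i:ce[i][0]); pts=[]
    for i in L: pts.append(ray(D,*ce[i],z)[:2]); print(k,st[i],ce[i],pts[-1])
    e=pts[-1]-pts[0]; print(k,"deg",np.degrees(np.arctan2(e[1],e[0])),np.hypot(*e),(pts[0]+pts[-1])/2)
E
```

```text
time_s: 15.3
tcp_pos: [0.5421, 0.0322, 0.1508]
tool_rot: [[0.988, -0.151, 0.001], [-0.151, -0.988, -0.001], [0.001, 0.0, -1.0]]
force: [-2.2, -0.3, 6.4]
opening: 0.046
gripper_force: 93.1
[0.2626 0.1805 0.3631] yaw -98.70741200746251
green [203 275   5  20  59] [205.0339 285.0678] [0.5502 0.0825]
green [208 280  14  17 218] [214.4404 287.9862] [0.548  0.0784]
green [402 279  12  18 177] [407.9831 287.6271] [ 0.5341 -0.0134]
green [415 276   4  18  50] [416.46 284.98] [ 0.5348 -0.0175]
green deg -98.75717865668996 0.10118403591592182 [0.5425 0.0325]
white [226 288  11   8  68] [230.3235 291.0588] [0.5481 0.0691]
white [388 288  11   9  80] [393.5625 291.325 ] [ 0.5365 -0.0051]
white deg -98.88501449818347 0.07508580537338974 [0.5423 0.032 ]
```

```bash
python3 -c "
from plant import bot
print(bot.hand_in())"
```

```text
the job is handed in; nothing more can be done
None
```

The lid is seated fully home in the canister and turned to the green vent mark (pointers within about 0.2° of it), still gripped there and never taken near the lock; the job was handed in at about 15 s, and the hand-in returned no verdict.

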